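Dock the round stamp and slide its keeper shut

TASK

Put the loose round-footed hand stamp away in the empty stamp dock: slide it upright into the slot, all the way home, with its round foot underneath the slotted plate, and let it stand there. Then push the dock's keeper bar fully shut across the slot so that the stamp cannot slide out. Leave the square-footed stamp and the stamp that is already docked alone.

Things in the scene. Friction and masses are not known exactly. Their poses are not given: they have to be found in the camera images.
- stamp: The loose round stamp, standing upright, about 140 g, 86 mm tall. Origin: centre of its underside, z up its axis. White round foot (the flange) 44 mm in diameter, 8 mm thick; steel barrel 22 mm in diameter from there up to 50 mm; wooden handle 30 mm in diameter from 50 to 86 mm. Its yaw does not matter.
- dock: The empty dock, grey steel, fixed. Origin on the table under the stamp's seat; stamps slide in along its +x (its -x side, roughly towards the robot, is open). Base sheet 4 mm thick, x -40 to 50, y -65 to 51 mm, carries the foot. Above it the slotted plate, underside 17, top 22 mm above the table: the foot's gap is 13 mm high.
- slot_end (a point): Middle of the closed, square end of the slot, on the plate's top, at x = +15, y = 0, 22 mm above the table in the dock's frame; axes as the dock's. The slot is 30 mm wide, centred on y = 0, and open at the plate's front edge x = -36 mm. A stamp pushed right home has its axis at x = +4 mm; with its axis anywhere from x = -6 to +4 mm the keeper can shut in front of it.
- keeper (a joint): Keeper of the empty dock: flat steel bar, 10 mm wide, lying on the slotted plate along the dock's y at x = -24 mm, 22 to 28 mm above the table. Value in m: 0 = shut (across the slot, free end at y = +18 mm), 0.045 = fully open, drawn out to -y. Starts at 0.037 or more, clear of the slot. Slides stiffly (about 1.5 N), stays where left; moved towards the dock's +y it shuts.
- keeper_knob (a point): Top centre of the upright steel knob on that keeper bar: 14 mm in diameter, top 63 mm above the table, standing 35 mm above the bar. In the dock's frame it is at x = -24 mm, y = -50 mm minus the keeper's value, so at y = -50 mm when shut. Axes as the dock's.
- stamp_square: A stamp with the same handle but a white square foot 44 by 44 by 8 mm, standing on the table, 86 mm tall. Not to be moved. Origin: centre of its underside.
- dock_used: The other dock, identical, occupied, its keeper shut. Origin and axes as for the empty dock. Leave alone.
- stamp_docked: The round stamp standing in the other dock, identical to the loose one. Not to be moved. Origin: centre of its underside.
Things that resemble listed ones, but are neither listed nor needed, are in the scene too. What is shaped like the stamp but yellow is not meant.

How it is judged:
By the outcome, as a careful person would: the job done as asked, in the order asked, and still so for the second after the job is handed in, with the robot touching nothing.
It also fails if it takes over 64 s, if anything falls off the work surface, if the arm or the gripper's body presses on something with over 40 N, if the wrist force passes 120 N, or if a joint passes its speed limit or range.

ROBOT

A 6-joint arm with a two-finger parallel gripper is mounted at the origin on the work surface. World frame = base frame: x ahead of the robot, y to its left, z up, the work surface at z = 0. Lengths are in m, angles in degrees, forces in N, time in s.
With the tool pointing down it reaches from about 0.4 to 0.825 m from the base axis. Payload 7 kg.
Tool frame: the origin (TCP) lies on the centre line of the jaws, within the pads' length; the fingertips stand 22 mm ahead of it and the grasp point (between the pads) lies 3 mm ahead of it; z points along the fingers, y is the line along which they close (so a half turn about z gives the same grasp; the last joint's range is limited). The gripper opens to 88 mm and grips with 3 to 60 N. Pads are 19 mm wide; open, the fingers measure 130 mm over their backs; the gripper's body (78 mm by 193 mm) begins 47 mm behind the grasp point.
Start: joints at [92.882, 20.546, 0.682, 0, -70.136, -16.507], TCP at [0.159, 0.656, 0.249] pointing down, gripper open.
Joint ranges: [-176.03, 176.03], [-82.01, 121.73], [-58.28, 71.71], [-173.87, 95.51], [-174.79, -0.11], [-173.66, 173.66]. Speed limits (degrees/s): [136.94, 136.94, 172.46, 180, 180, 180].

INTERFACE

Orientations are given as [roll, pitch, yaw] about the fixed x, y, z axes, in that order (R = Rz(yaw) Ry(pitch) Rx(roll)).
In Python, from plant import get_state, cams, r gives the robot as it stands.
- The arm moves only by the tool apply_moves, never from a script. Its argument "targets" is a list of rows, each an object with "dp": the shift along the world's x, y, z in m, a list of three; "yaw": the turn about the world's z in degrees. In form: [{"dp": [x, y, z], "yaw": yaw}, ...]. A call has 1 to 20 rows; each row is the pose to reach, as a shift and turn from the pose commanded when the call began; what a row does not reach only later rows make up. A row lasts 1/12 s, in which the tool goes at most 41.7 mm and 7.16 degrees, less where a joint would pass 70% of its speed; a pose out of reach is approached as far as the arm can. A call with a gripper value outside its range is refused whole. "grip" is the gripper command: -1 is fully open, 1 is shut, values between are in proportion, set as the call begins (left out, the last holds). The fingers move at their own pace and stop on an object; "squeeze" is the grip in N (left out, the last holds). Time passes only in rows, so rows that repeat a pose let the fingers close. It gives the time, the measured TCP pose, the force, the opening and the grip force at its end, in the units of the state.
- get_state(): the state, without advancing time (a new reading comes with each control period).
- cams.capture(name): name is "scene" or "top"; returns a dict with "image" (384x512x3 uint8, red, green, blue), "range_z" (384x512 float32, m along the optical axis (not along the pixel's ray), 0 where there is no reading), "fx", "fy", "cx", "cy" (pixels), "R" (3x3) and "t" (3): a world point X has camera coordinates R X + t. Camera axes: x right, y down, z forward; pixel columns grow to the right and rows downward; lengths in m; the calibration is good to about 2 mm. A picture is of the moment at which its call begins.
- r.close_job(): hands the job in; it is judged then, once.
The state is a dict: "time_s": time; "joints": joint angles; "qd": joint speeds; "joint_torque": joint torques, N m; "tcp_pos": TCP position; "eef_rot": TCP orientation; "contact_force": force on the tool from outside, world axes, zero at the start; "moment": the same for the moment, N m; "gripper_width": finger opening in m; "gripper_force": force on a finger pad.
Only numpy, scipy, OpenCV 4.12 (cv2) and the standard library are available. Lean on these libraries where they do the work, as an engineer would, in place of code of your own. Each camera call takes 0.05 s, during which the arm holds its last target. There are 200 camera calls.

## Working session

There is one attempt and no reset: what is moved stays moved. The work goes in short steps, Python scripts to look and compute and a tool call to move; the robot and the scene stay as the last step left them, time stands still between calls to the robot, and variables do not carry over. Pictures are saved under pics/ and viewed, at most 10 in all, crops included, and the job is handed in when it is done.

Besides the shell and the picture viewer there is one more tool, called after "Call:" as name(argument=value, ...) on one line, values as JSON. apply_moves: Moves the arm, as the interface text tells. Its arguments: {"type":"object","properties":{"targets":{"type":"array","items":{"type":"object","properties":{"dp":{"type":"array","items":{"type":"number"}},"yaw":{"type":"number"}}}},"grip":{"type":"number"},"squeeze":{"type":"number"}},"required":["targets"]}

```bash
mkdir -p pics; cat > h.py <<'E'
from plant import get_state, cams, r
import numpy as np, cv2
def cap(name,fn=None):
    c=cams.capture(name)
    if fn: cv2.imwrite('pics/'+fn,c['image'][:,:,::-1])
    return c
def pts(c):
    z=c['range_z']; v,u=np.mgrid[0:z.shape[0],0:z.shape[1]]
    P=np.stack([(u-c['cx'])/c['fx']*z,(v-c['cy'])/c['fy']*z,z],-1)
    W=(P-c['t'])@c['R']; W[z==0]=np.nan
    return W
E
python3 - <<'E'
from h import *
s=cap('scene','s0.png');t=cap('top','t0.png')
np.savez('c0.npz',sW=pts(s),tW=pts(t),si=s['image'],ti=t['image'])
for c in (s,t): print(c['fx'],c['R'].round(3).tolist(),c['t'].round(3), (-c['R'].T@c['t']).round(3))
print(get_state())
E
```

```text
406.36077422161446 [[-0.815, 0.579, 0.013], [0.491, 0.703, -0.514], [-0.307, -0.413, -0.857]] [ 0.388 -0.234  1.218] [0.805 0.443 0.919]
361.2023800621113 [[0.014, -1.0, 0.007], [-0.995, -0.015, -0.101], [0.101, -0.005, -0.995]] [0.021 0.516 0.916] [0.42  0.034 0.964]
{'time_s': 0.1, 'joints': array([ 9.28808075e+01,  2.05889366e+01,  6.38284658e-01, -1.70099054e-02,
       -7.01345190e+01, -1.65073078e+01]), 'qd': array([-0.10284867, -0.1094808 ,  0.1878874 ,  0.02849798,  0.0190972 ,
       -0.03977394]), 'joint_torque': array([-9.26468019e-04, -5.84162450e+01,  2.93751365e+01,  7.01555058e+00,
        1.02144544e-02, -5.18152433e-05]), 'tcp_pos': array([0.15895177, 0.6556056 , 0.24769489]), 'eef_rot': array([ 1.79913796e+02, -8.87041401e-03, -1.36322857e+01]), 'contact_force': array([0.61100669, 0.27747152, 0.91065244]), 'moment': array([ 0.0181944 ,  0.0675878 , -0.05797969]), 'gripper_force': 0.0, 'gripper_width': 0.08748400713580443}
```

View pics/s0.png

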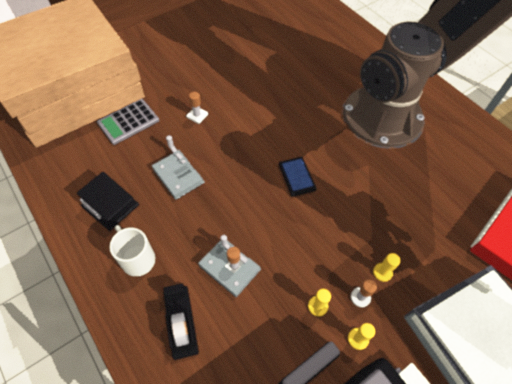

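View pics/t0.png

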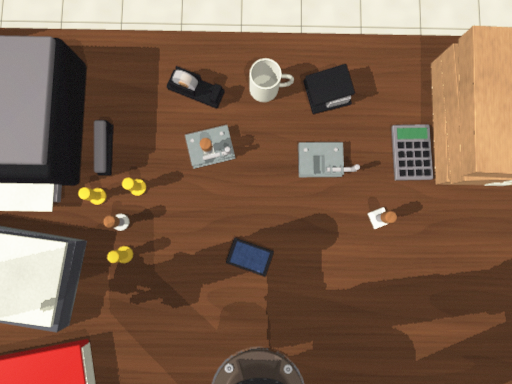

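Top view: the loose round-stamp candidates are the wooden-handled one with a round white foot (118,222), the one with a square foot (380,218), the docked one (207,145), and yellow look-alikes at (92,195), (134,186) and (120,255). The one at (118,222) fits: wood handle, round foot, loose. The empty dock is at (322,160), with its knob out at (355,168).

```bash
python3 - <<'E'
from h import *
d=np.load('c0.npz')
a=cv2.resize(d['ti'][165:275,70:180],(396,396),interpolation=cv2.INTER_CUBIC)
b=cv2.resize(d['ti'][125:225,290:410],(475,396),interpolation=cv2.INTER_CUBIC)
b=b[:, :400]
cv2.imwrite('pics/crop.png',np.hstack([a,b])[:,:,::-1])
for n in 'st':
    W=d[n+'W'].reshape(-1,3); I=d[n+'i'].reshape(-1,3)
    print(n,'table z',np.nanmedian(W[(abs(W[:,2])<.02),2]))
    m=(W[:,2]>.03)&(W[:,2]<.11)
    # tall things, blobs in xy grid
    q=W[m]; col=I[m]
    g=np.zeros((400,600),np.uint8); ix=((q[:,0])/.0025).astype(int); iy=((q[:,1]+.75)/.0025).astype(int)
    ok=(ix>=0)&(ix<400)&(iy>=0)&(iy<600); q,col,ix,iy=q[ok],col[ok],ix[ok],iy[ok]
    g[ix,iy]=255; g=cv2.dilate(g,np.ones((3,3)))
    k,L,st,_=cv2.connectedComponentsWithStats(g)
    for i in range(1,k):
        p=q[L[ix,iy]==i]; c=col[L[ix,iy]==i]
        if 15<len(p)<2500: print(len(p),'mean',p.mean(0).round(3),'min',p.min(0).round(3),'max',p.max(0).round(3),c.mean(0).round())
E
```

```text
s table z -0.0005217679595083574
1284 mean [0.051 0.031 0.066] min [-0.002 -0.068  0.03 ] max [0.088 0.103 0.11 ] [74. 61. 52.]
1422 mean [0.086 0.455 0.047] min [-0.002  0.406  0.03 ] max [0.138 0.525 0.054] [216.  55.  50.]
245 mean [0.356 0.356 0.073] min [0.337 0.34  0.032] max [0.367 0.369 0.089] [215. 186.  60.]
245 mean [0.44  0.37  0.075] min [0.422 0.354 0.03 ] max [0.45  0.383 0.089] [160. 109.  72.]
175 mean [ 0.459 -0.308  0.069] min [ 0.443 -0.327  0.031] max [ 0.472 -0.298  0.09 ] [170. 119.  84.]
368 mean [0.476 0.547 0.042] min [0.458 0.521 0.037] max [0.495 0.576 0.047] [245. 244. 239.]
255 mean [0.507 0.433 0.077] min [0.49  0.418 0.03 ] max [0.518 0.448 0.09 ] [229. 208.  73.]
229 mean [0.533 0.33  0.077] min [0.514 0.313 0.031] max [0.544 0.342 0.088] [234. 214.  75.]
59 mean [0.572 0.481 0.075] min [0.542 0.48  0.033] max [0.606 0.481 0.108] [19. 17. 17.]
951 mean [0.627 0.418 0.048] min [0.563 0.403 0.034] max [0.698 0.434 0.058] [101.  95.  97.]
54 mean [ 0.583 -0.237  0.051] min [ 0.576 -0.246  0.031] max [ 0.589 -0.232  0.066] [192. 183. 180.]
221 mean [0.632
[... 1239 characters left out ...]
0.093] [218. 197.  61.]
657 mean [0.631 0.412 0.05 ] min [0.563 0.398 0.031] max [0.697 0.43  0.06 ] [102.  97.  98.]
105 mean [ 0.581 -0.222  0.042] min [ 0.573 -0.252  0.03 ] max [ 0.59  -0.179  0.067] [186. 182. 178.]
241 mean [0.624 0.122 0.069] min [0.606 0.076 0.03 ] max [0.644 0.15  0.095] [176. 145. 119.]
1487 mean [ 0.794 -0.18   0.063] min [ 0.743 -0.239  0.032] max [ 0.851 -0.117  0.075] [49. 48. 49.]
164 mean [0.774 0.118 0.048] min [0.753 0.103 0.03 ] max [0.799 0.135 0.057] [34. 33. 35.]
825 mean [ 0.81  -0.016  0.07 ] min [ 0.769 -0.084  0.03 ] max [0.848 0.029 0.1  ] [192. 189. 174.]
558 mean [0.803 0.197 0.059] min [0.773 0.159 0.03 ] max [0.842 0.24  0.083] [119. 113. 108.]
```

View pics/crop.png

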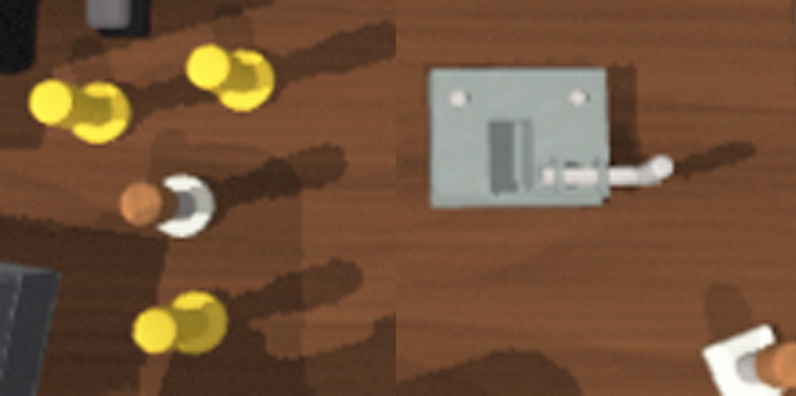

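Crop confirms: the round white foot with the wooden handle at crop (160,205) is the target, with yellow ones on three sides. The dock at right has a slot opening downward (towards robot), and its knob is drawn out to the right. Next I fit the dock pose.

```bash
cat > dock.py <<'E'
from h import *
from scipy.optimize import minimize
def analyse(c,name):
    W=pts(c) if isinstance(c,dict) else c
    m=(W[...,0]>.5)&(W[...,0]<.72)&(W[...,1]>-.27)&(W[...,1]<-.06)
    P=W[m]; 
    pl=P[(P[:,2]>.014)&(P[:,2]<.0265)]
    rc=cv2.minAreaRect(pl[:,:2].astype(np.float32)*1000)
    print(name,'plate rect',rc,'z',np.median(pl[:,2]))
    return P
E
python3 - <<'E'
from dock import *
d=np.load('c0.npz')
for n in 'st':
    P=analyse(d[n+'W'],n)
    k=P[P[:,2]>.056]; print('knob',k.mean(0).round(4),k.min(0).round(4),k.max(0).round(4),len(k))
    h=np.histogram(P[:,2],bins=np.arange(-.006,.07,.003)); print(list(zip((h[1]*1000).round().astype(int),h[0])))
    lo=P[(P[:,2]<.011)&(P[:,0]>.56)&(P[:,0]<.63)&(P[:,1]>-.2)&(P[:,1]<-.1)]; print('slot px',lo.mean(0).round(4),lo.min(0).round(4),lo.max(0).round(4),len(lo))
    H=d[n+'W'].reshape(-1,3); H=H[(H[:,2]>.08)&(abs(H[:,0]-.436)<.03)&(abs(H[:,1]-.365)<.03)]
    print('handle top',cv2.minEnclosingCircle(H[:,:2].astype(np.float32)*1000), np.median(H[:,2]))
E
```

```text
s plate rect ((610.7872924804688, -165.83026123046875), (87.20348358154297, 134.4777069091797), 1.467882752418518) z 0.021206329094887406
knob [ 0.5826 -0.2385  0.0619] [ 0.5769 -0.2462  0.0561] [ 0.5882 -0.2327  0.0661] 22
[(np.int64(-6), np.int64(358)), (np.int64(-3), np.int64(2186)), (np.int64(0), np.int64(1366)), (np.int64(3), np.int64(167)), (np.int64(6), np.int64(33)), (np.int64(9), np.int64(26)), (np.int64(12), np.int64(23)), (np.int64(15), np.int64(52)), (np.int64(18), np.int64(412)), (np.int64(21), np.int64(494)), (np.int64(24), np.int64(79)), (np.int64(27), np.int64(46)), (np.int64(30), np.int64(21)), (np.int64(33), np.int64(2)), (np.int64(36), np.int64(4)), (np.int64(39), np.int64(2)), (np.int64(42), np.int64(4)), (np.int64(45), np.int64(5)), (np.int64(48), np.int64(1)), (np.int64(51), np.int64(7)), (np.int64(54), np.int64(3)), (np.int64(57), np.int64(3)), (np.int64(60), np.int64(8)), (np.int64(63), np.int64(9)), (np.int64(66), np.int64(1))]
slot px [ 0.5882 -0.1443  0.0033] [ 0.5601 -0.1986 -0.0041] [ 0.6291 -0.1001  0.0109] 250
handle top ((435.89007568359375, 368.755401
[... 497 characters left out ...]
5), np.int64(12)), (np.int64(18), np.int64(86)), (np.int64(21), np.int64(610)), (np.int64(24), np.int64(400)), (np.int64(27), np.int64(72)), (np.int64(30), np.int64(52)), (np.int64(33), np.int64(10)), (np.int64(36), np.int64(2)), (np.int64(39), np.int64(5)), (np.int64(42), np.int64(1)), (np.int64(45), np.int64(1)), (np.int64(48), np.int64(1)), (np.int64(51), np.int64(3)), (np.int64(54), np.int64(3)), (np.int64(57), np.int64(4)), (np.int64(60), np.int64(2)), (np.int64(63), np.int64(17)), (np.int64(66), np.int64(4))]
slot px [ 0.5852 -0.1494  0.0045] [ 0.5606 -0.1992 -0.003 ] [ 0.6299 -0.1015  0.0109] 404
handle top ((436.0556640625, 363.70562744140625), 14.906538009643555) 0.08648219303239993
```

Call:
apply_moves(targets=[{"dp": [0.02,-0.02,0],"yaw": 1},{"dp": [0.05,-0.05,0],"yaw": 3},{"dp": [0.08,-0.08,0],"yaw": 5},{"dp": [0.11,-0.11,0],"yaw": 7},{"dp": [0.14,-0.14,0],"yaw": 9},{"dp": [0.17,-0.17,0],"yaw": 11},{"dp": [0.2,-0.2,0],"yaw": 12},{"dp": [0.23,-0.235,0],"yaw": 13},{"dp": [0.255,-0.265,0],"yaw": 13.6},{"dp": [0.27,-0.28,-0.02],"yaw": 13.6},{"dp": [0.277,-0.29,-0.05],"yaw": 13.6},{"dp": [0.277,-0.29,-0.07],"yaw": 13.6},{"dp": [0.277,-0.29,-0.08],"yaw": 13.6},{"dp": [0.277,-0.29,-0.08],"yaw": 13.6},{"dp": [0.277,-0.29,-0.08],"yaw": 13.6}], grip=-1)

```text
time_s: 1.35
tcp_pos: [0.436, 0.3664, 0.1688]
eef_rot: [180.0, -0.0, 0.0]
contact_force: [-0.3, 1.4, 1.3]
gripper_width: 0.0878
gripper_force: 0.0
```

```bash
python3 - <<'E'
from h import *
s=cap('scene'); st=get_state(); print(st['tcp_pos'],st['eef_rot'],st['contact_force'],st['joints'])
print('proj tcp/tips')
for p in ([0,0,0],[0,.044,-.02],[0,-.044,-.02]):
    X=s['R']@(st['tcp_pos']+p)+s['t']; print(X[:2]/X[2]*s['fx']+[s['cx'],s['cy']])
im=cv2.resize(s['image'][190:350,270:470],(800,640),interpolation=cv2.INTER_CUBIC)[:600]
cv2.imwrite('pics/s1.png',im[:,:,::-1])
W=pts(s).reshape(-1,3)
H=W[(W[:,2]>.075)&(W[:,2]<.095)&(abs(W[:,0]-.436)<.03)&(abs(W[:,1]-.365)<.03)]
print(H.min(0),H.max(0),len(H))
E
```

```text
[0.43623187 0.36700044 0.16957445] [-1.79962237e+02 -5.47945633e-02  4.11624975e-02] [ 0.36384557 -0.10827946  0.48793005] [ 5.97530232e+01  1.44175417e+01 -1.90906552e+01  3.39277999e-02
 -5.64315641e+01  3.02694124e+01]
proj tcp/tips
[380.33858705 271.35856616]
[393.52452831 292.76147772]
[362.17243339 257.80825316]
[0.42163473 0.35462682 0.07500896] [0.44995709 0.38298699 0.08802399] 165
```

View pics/s1.png

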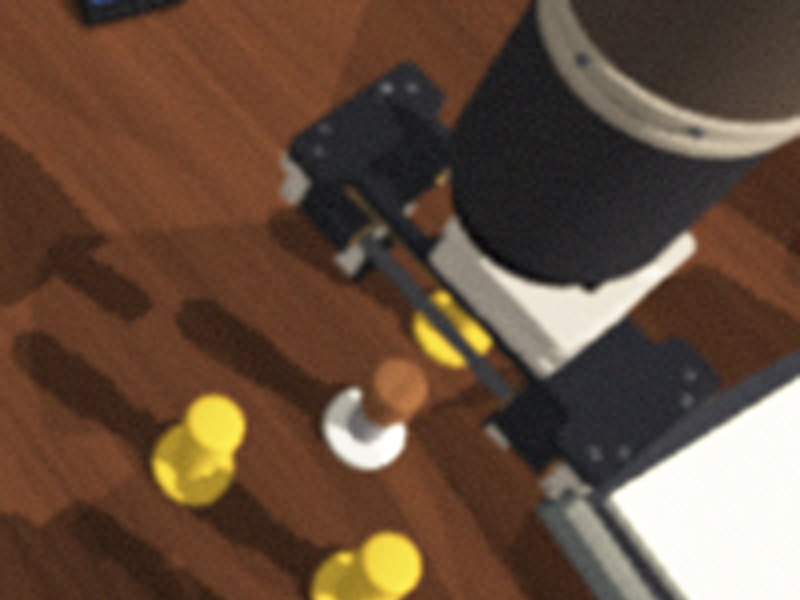

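The picture shows the open fingers straddling the white-footed stamp (crop ~400,390), clear of the yellow ones (210,430), (390,560) and (450,330). Descending and gripping.

Call:
apply_moves(targets=[{"dp": [0,0,-0.01],"yaw": 0},{"dp": [0,0,-0.025],"yaw": 0},{"dp": [0,0,-0.04],"yaw": 0},{"dp": [0,0,-0.055],"yaw": 0},{"dp": [0,0,-0.07],"yaw": 0},{"dp": [0,0,-0.083],"yaw": 0},{"dp": [0,0,-0.09],"yaw": 0},{"dp": [0,0,-0.095],"yaw": 0},{"dp": [0,0,-0.095],"yaw": 0},{"dp": [0,0,-0.095],"yaw": 0}])

```text
time_s: 2.23
tcp_pos: [0.4362, 0.3665, 0.0741]
eef_rot: [-180.0, -0.0, 0.0]
contact_force: [0.0, 0.3, 0.5]
gripper_width: 0.0873
gripper_force: 0.0
```

Call:
apply_moves(targets=[{"dp": [0,0,0],"yaw": 0},{"dp": [0,0,0],"yaw": 0},{"dp": [0,0,0],"yaw": 0},{"dp": [0,0,0],"yaw": 0},{"dp": [0,0,0],"yaw": 0},{"dp": [0,0,0],"yaw": 0},{"dp": [0,0,0],"yaw": 0},{"dp": [0,0,0],"yaw": 0},{"dp": [0,0,0],"yaw": 0},{"dp": [0,0,0],"yaw": 0},{"dp": [0,0,0],"yaw": 0},{"dp": [0,0,0],"yaw": 0}], grip=1, squeeze=25)

```text
time_s: 3.23
tcp_pos: [0.436, 0.3659, 0.0735]
eef_rot: [180.0, 0.0, -0.0]
contact_force: [-0.5, -0.6, -0.5]
gripper_width: 0.0295
gripper_force: 25.0
```

Call:
apply_moves(targets=[{"dp": [0,0,0.015],"yaw": 0},{"dp": [0,0,0.035],"yaw": 0},{"dp": [0,0,0.055],"yaw": 0},{"dp": [0,-0.01,0.07],"yaw": 0},{"dp": [0,-0.03,0.08],"yaw": 0},{"dp": [0,-0.06,0.08],"yaw": 0},{"dp": [0,-0.09,0.08],"yaw": 0},{"dp": [0,-0.12,0.08],"yaw": 0},{"dp": [0.005,-0.15,0.08],"yaw": 0},{"dp": [0.01,-0.18,0.08],"yaw": 0},{"dp": [0.015,-0.21,0.08],"yaw": 0},{"dp": [0.02,-0.24,0.08],"yaw": 0},{"dp": [0.025,-0.27,0.08],"yaw": 0},{"dp": [0.03,-0.3,0.08],"yaw": 0},{"dp": [0.035,-0.33,0.08],"yaw": 0},{"dp": [0.04,-0.36,0.08],"yaw": 0},{"dp": [0.045,-0.39,0.08],"yaw": 0},{"dp": [0.05,-0.42,0.08],"yaw": 0},{"dp": [0.055,-0.445,0.08],"yaw": 0},{"dp": [0.06,-0.465,0.08],"yaw": 0}])

```text
time_s: 4.9
tcp_pos: [0.4956, -0.1009, 0.1534]
eef_rot: [180.0, 0.0, -0.1]
contact_force: [0.8, 0.2, -1.5]
gripper_width: 0.0294
gripper_force: 25.0
```

Call:
apply_moves(targets=[{"dp": [0.005,-0.02,0],"yaw": 0},{"dp": [0.01,-0.035,-0.005],"yaw": 0},{"dp": [0.015,-0.046,-0.02],"yaw": 0},{"dp": [0.019,-0.054,-0.035],"yaw": 0.5},{"dp": [0.019,-0.056,-0.05],"yaw": 1},{"dp": [0.019,-0.056,-0.063],"yaw": 1},{"dp": [0.019,-0.056,-0.07],"yaw": 1},{"dp": [0.019,-0.056,-0.0735],"yaw": 1},{"dp": [0.019,-0.056,-0.0735],"yaw": 1},{"dp": [0.019,-0.056,-0.0735],"yaw": 1},{"dp": [0.019,-0.056,-0.0735],"yaw": 1}])

```text
time_s: 5.82
tcp_pos: [0.5156, -0.1549, 0.0809]
eef_rot: [180.0, -0.1, 1.0]
contact_force: [0.4, 0.6, -0.4]
gripper_width: 0.0298
gripper_force: 25.0
```

```bash
python3 - <<'E'
from h import *
s=cap('scene'); t=cap('top'); st=get_state(); print(st['tcp_pos'],st['eef_rot'],st['contact_force'],st['gripper_width'])
np.savez('c1.npz',sW=pts(s),tW=pts(t),si=s['image'],ti=t['image'])
a=cv2.resize(s['image'][120:240,110:230],(400,400),interpolation=cv2.INTER_CUBIC)
b=cv2.resize(t['image'][120:220,280:380],(400,400),interpolation=cv2.INTER_CUBIC)
cv2.imwrite('pics/p2.png',np.hstack([a,b])[:,:,::-1])
E
```

```text
[ 0.51550577 -0.15488575  0.0808655 ] [ 1.79999058e+02 -8.19372232e-02  9.94089693e-01] [-0.67413193  0.47999389 -0.97087433] 0.029654880061154687
```

View pics/p2.png

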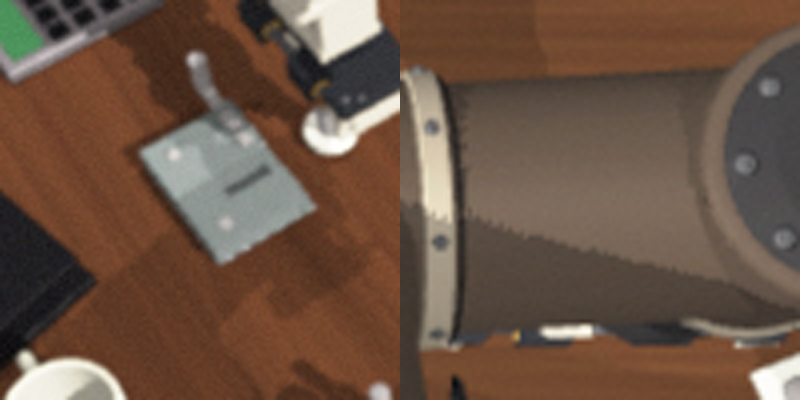

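Left (scene view): the held stamp's foot is at (330,132) in front of the dock, and the slot mouth is at about (270,170). Right (top view): the arm hides the dock. I'll rectify the scene view (now) and the top view (earlier) onto the plate plane and fit the edges.

```bash
cat >> h.py <<'E'
def rect(c,z,x0=.50,x1=.70,y0=-.27,y1=-.07,k=2000,img=None):
    # image with row down = -x (x1 at top), col right = -y (y1 at left)
    n,m=int((x1-x0)*k),int((y1-y0)*k)
    i,j=np.mgrid[0:n,0:m]; X=np.stack([x1-i/k,y1-j/k,np.full(i.shape,z)],-1)
    C=X@c['R'].T+c['t']; u=C[...,0]/C[...,2]*c['fx']+c['cx']; v=C[...,1]/C[...,2]*c['fy']+c['cy']
    return cv2.remap(c['image'] if img is None else img,u.astype(np.float32),v.astype(np.float32),cv2.INTER_CUBIC)
E
python3 - <<'E'
from h import *
d=np.load('c1.npz'); d0=np.load('c0.npz')
s=cap('scene'); t=cap('top')
a=rect(s,.022); b=rect(t,.022,img=d0['ti'])
# foot centre on plane .0145
f=rect(s,.0145,.47,.56,-.20,-.11); w=(f.min(2)>165)&(f.max(2).astype(int)-f.min(2)<45)
w=cv2.morphologyEx(w.astype(np.uint8),cv2.MORPH_OPEN,np.ones((5,5)))
k,L,S,C=cv2.connectedComponentsWithStats(w)
for i in range(1,k):
    if S[i,4]>150:
        q=np.argwhere(L==i); cc=cv2.minEnclosingCircle(q.astype(np.float32)); print('foot?',S[i,4],.56-cc[0][0]/2000,-.11-cc[0][1]/2000,'r',cc[1]/2)
out=np.hstack([a,b])
for n,c in (('scene',a),('top',b)):
    g=c.astype(int); m=((g.max(2)-g.min(2)<40)&(g.min(2)>95)).astype(np.uint8)
    m=cv2.morphologyEx(cv2.morphologyEx(m,cv2.MORPH_CLOSE,np.ones((15,15))),cv2.MORPH_OPEN,np.ones((61,61)))
    cs,_=cv2.findContours(m,0,2); cn=max(cs,key=cv2.contourArea); (cx,cy),sz,an=cv2.minAreaRect(cn)
    print(n,'plate centre x,y',.70-cy/2000,-.07-cx/2000,'size mm',np.array(sz)/2,an)
    cv2.drawContours(out[:, :400] if n=='scene' else out[:,400:],[cn],-1,(255,0,0),1)
out=np.ascontiguousarray(out)
cv2.imwrite('pics/r3.png',out[:,:,::-1])
E
```

```text
foot? 5598 0.5033285865783692 -0.14877619552612303 r 34.71126937866211
scene plate centre x,y 0.6121010437011718 -0.1538394546508789 size mm [ 88.33782196 130.42849731] 88.49256896972656
top plate centre x,y 0.60925 -0.16175 size mm [ 94.5 119.5] 90.0
```

View pics/r3.png

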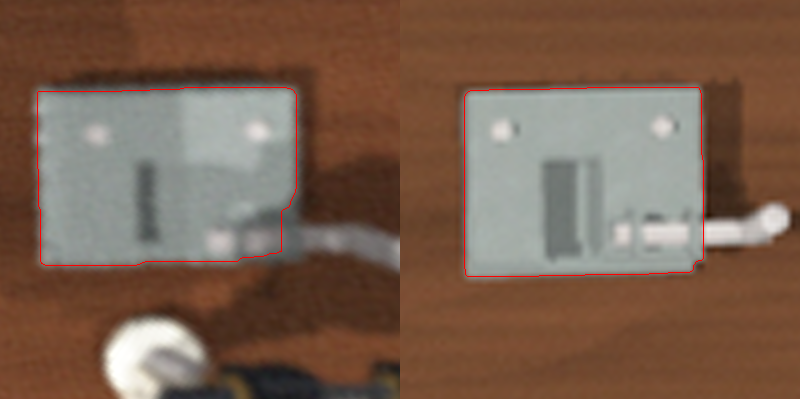

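Foot seen by the scene camera vs TCP gives a ~2.4 mm y bias; combined with the top view this puts the slot centre at y ≈ -0.154 and the seat at x ≈ 0.610. Sliding in stages while watching the force.

Call:
apply_moves(targets=[{"dp": [0.005,0.001,0],"yaw": 0},{"dp": [0.012,0.001,0],"yaw": 0},{"dp": [0.019,0.001,0],"yaw": 0},{"dp": [0.026,0.001,0],"yaw": 0},{"dp": [0.033,0.001,0],"yaw": 0},{"dp": [0.039,0.001,0],"yaw": 0},{"dp": [0.044,0.001,0],"yaw": 0},{"dp": [0.048,0.001,0],"yaw": 0},{"dp": [0.05,0.001,0],"yaw": 0},{"dp": [0.05,0.001,0],"yaw": 0}])

```text
time_s: 6.85
tcp_pos: [0.5653, -0.154, 0.0799]
eef_rot: [180.0, 0.0, 1.0]
contact_force: [-0.0, -0.6, -1.3]
gripper_width: 0.0293
gripper_force: 25.0
```

Call:
apply_moves(targets=[{"dp": [0.004,0,0],"yaw": 0},{"dp": [0.008,0,0],"yaw": 0},{"dp": [0.012,0,0],"yaw": 0},{"dp": [0.016,0,0],"yaw": 0},{"dp": [0.02,0,0],"yaw": 0},{"dp": [0.02,0,0],"yaw": 0},{"dp": [0.02,0,0],"yaw": 0}])

```text
time_s: 7.43
tcp_pos: [0.5851, -0.154, 0.0799]
eef_rot: [-180.0, 0.0, 1.0]
contact_force: [0.8, -0.1, -1.1]
gripper_width: 0.0294
gripper_force: 25.0
```

Call:
apply_moves(targets=[{"dp": [0.004,0,0],"yaw": 0},{"dp": [0.008,0,0],"yaw": 0},{"dp": [0.011,0,0],"yaw": 0},{"dp": [0.014,0,0],"yaw": 0},{"dp": [0.017,0,0],"yaw": 0},{"dp": [0.019,0,0],"yaw": 0},{"dp": [0.02,0,0],"yaw": 0},{"dp": [0.02,0,0],"yaw": 0}])

```text
time_s: 8.1
tcp_pos: [0.6052, -0.154, 0.08]
eef_rot: [180.0, 0.0, 1.0]
contact_force: [-1.1, 0.4, -1.6]
gripper_width: 0.0293
gripper_force: 25.0
```

Call:
apply_moves(targets=[{"dp": [0.001,0,0],"yaw": 0},{"dp": [0.002,0,0],"yaw": 0},{"dp": [0.003,0,0],"yaw": 0},{"dp": [0.003,0,0],"yaw": 0}])

```text
time_s: 8.43
tcp_pos: [0.6082, -0.154, 0.0801]
eef_rot: [180.0, -0.0, 1.0]
contact_force: [0.4, -0.2, -1.5]
gripper_width: 0.0294
gripper_force: 25.0
```

Call:
apply_moves(targets=[{"dp": [0.001,0,0],"yaw": 0},{"dp": [0.0015,0,0],"yaw": 0},{"dp": [0.0015,0,0],"yaw": 0}])

```text
time_s: 8.68
tcp_pos: [0.6092, -0.154, 0.08]
eef_rot: [-180.0, 0.0, 1.0]
contact_force: [-1.3, 0.1, -0.6]
gripper_width: 0.0298
gripper_force: 25.0
```

Call:
apply_moves(targets=[{"dp": [0.001,0,0],"yaw": 0},{"dp": [0.0015,0,0],"yaw": 0},{"dp": [0.0015,0,0],"yaw": 0}])

```text
time_s: 8.93
tcp_pos: [0.6099, -0.1541, 0.0798]
eef_rot: [-180.0, 0.1, 1.0]
contact_force: [-4.8, -0.5, 2.3]
gripper_width: 0.0301
gripper_force: 25.0
```

Home contact at TCP x ≈ 0.6095. Easing back and setting the foot down.

Call:
apply_moves(targets=[{"dp": [-0.002,0,0],"yaw": 0},{"dp": [-0.002,0,-0.001],"yaw": 0},{"dp": [-0.002,0,-0.002],"yaw": 0},{"dp": [-0.002,0,-0.002],"yaw": 0}])

```text
time_s: 9.27
tcp_pos: [0.6092, -0.154, 0.0779]
eef_rot: [180.0, -0.0, 1.0]
contact_force: [-1.5, -0.7, 0.2]
gripper_width: 0.0296
gripper_force: 25.0
```

Call:
apply_moves(targets=[{"dp": [0,0,-0.0004],"yaw": 0},{"dp": [0,0,-0.0008],"yaw": 0},{"dp": [0,0,-0.0008],"yaw": 0}])

```text
time_s: 9.52
tcp_pos: [0.6092, -0.154, 0.0775]
eef_rot: [180.0, -0.0, 1.0]
contact_force: [-2.4, -0.3, 1.7]
gripper_width: 0.0298
gripper_force: 25.0
```

Call:
apply_moves(targets=[{"dp": [0,0,0],"yaw": 0},{"dp": [0,0,0],"yaw": 0},{"dp": [0,0,0],"yaw": 0},{"dp": [0,0,0],"yaw": 0},{"dp": [0,0,0],"yaw": 0},{"dp": [0,0,0],"yaw": 0}], grip=-0.05)

```text
time_s: 10.02
tcp_pos: [0.6092, -0.154, 0.0773]
eef_rot: [180.0, -0.0, 1.0]
contact_force: [0.0, -0.3, 0.5]
gripper_width: 0.046
gripper_force: 0.0
```

Call:
apply_moves(targets=[{"dp": [0,0,0.005],"yaw": 0},{"dp": [0,0,0.015],"yaw": 0},{"dp": [0,0,0.03],"yaw": 0},{"dp": [0,0,0.05],"yaw": 0},{"dp": [0,0,0.07],"yaw": 0},{"dp": [0,0,0.085],"yaw": 0},{"dp": [0,0,0.09],"yaw": 0},{"dp": [0,0,0.09],"yaw": 0}])

```text
time_s: 10.68
tcp_pos: [0.61, -0.1541, 0.1697]
eef_rot: [180.0, -0.2, 1.0]
contact_force: [-0.0, -0.3, 0.3]
gripper_width: 0.0457
gripper_force: 0.0
```

```bash
python3 - <<'E'
from h import *
s=cap('scene'); st=get_state(); print(st['tcp_pos'],st['joints'],st['gripper_width'],st['contact_force'])
a=cv2.resize(s['image'][120:240,110:230],(600,600),interpolation=cv2.INTER_CUBIC)
cv2.imwrite('pics/p4.png',a[:,:,::-1])
W=pts(s).reshape(-1,3)
k=W[(abs(W[:,0]-.583)<.03)&(abs(W[:,1]+.24)<.03)&(W[:,2]>.045)&(W[:,2]<.075)]; print('knob',k.min(0),k.max(0),len(k))
k=W[(abs(W[:,0]-.609)<.03)&(abs(W[:,1]+.154)<.03)&(W[:,2]>.06)&(W[:,2]<.1)]; print('handle',k.min(0),k.max(0),len(k))
d=np.load('c0.npz')
for n in 'st':
    W=d[n+'W'].reshape(-1,3); b=W[(W[:,0]>.4)&(W[:,0]<.75)&(W[:,1]<-.25)&(W[:,2]>.1)]; print('box',np.nanmin(b,0),np.nanmax(b,0),len(b))
E
```

```text
[ 0.6092361  -0.15395901  0.16811981] [ 3.58406286e+00  1.96163116e+01 -1.17479623e+01 -1.07502679e-02
 -5.85370555e+01  8.73897306e+01] 0.04618004545139999 [-0.16157717 -0.34842898 -0.59501727]Traceback (most recent call last):
  File "<stdin>", line 6, in <module>
    return umr_minimum(a, axis, None, out, keepdims, initial, where)
ValueError: zero-size array to reduction operation minimum which has no identity
```

View pics/p4.png

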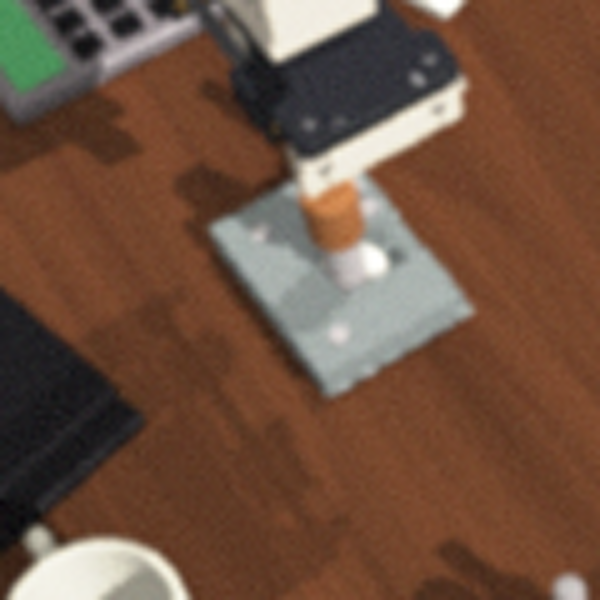

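The picture shows the stamp standing upright on its own, handle at (333,220). White foot shows only inside the slot (360,262), i.e. beneath the plate. The knob is hidden behind the gripper.

```bash
python3 - <<'E'
from h import *
d=np.load('c0.npz')
for n in 'st':
    W=d[n+'W'].reshape(-1,3); b=W[(W[:,0]>.4)&(W[:,0]<.75)&(W[:,1]<-.25)&(W[:,2]>.1)]; print('box',np.nanmin(b,0),np.nanmax(b,0),len(b))
E
```

```text
box [ 0.54285117 -0.76903869  0.1000066 ] [ 0.74998485 -0.45988822  0.18653897] 6975
box [ 0.54322508 -0.60464435  0.10003591] [ 0.74999799 -0.46665155  0.18916531] 5228
```

Call:
apply_moves(targets=[{"dp": [0,-0.005,0.005],"yaw": -6},{"dp": [0,-0.015,0.01],"yaw": -12},{"dp": [-0.005,-0.025,0.01],"yaw": -19},{"dp": [-0.01,-0.035,0.01],"yaw": -26},{"dp": [-0.015,-0.045,0.01],"yaw": -33},{"dp": [-0.02,-0.055,0.01],"yaw": -40},{"dp": [-0.025,-0.065,0.01],"yaw": -47},{"dp": [-0.027,-0.075,0.01],"yaw": -54},{"dp": [-0.027,-0.085,0.01],"yaw": -61},{"dp": [-0.027,-0.095,0.01],"yaw": -68},{"dp": [-0.027,-0.105,0.01],"yaw": -75},{"dp": [-0.027,-0.113,0.01],"yaw": -82},{"dp": [-0.027,-0.118,0.01],"yaw": -88},{"dp": [-0.027,-0.12,0.0],"yaw": -90},{"dp": [-0.027,-0.12,0.0],"yaw": -90},{"dp": [-0.027,-0.12,0.0],"yaw": -90}], grip=1, squeeze=20)

```text
time_s: 12.07
tcp_pos: [0.581, -0.2739, 0.1656]
eef_rot: [179.8, 0.0, -89.0]
contact_force: [-0.4, 0.3, -0.3]
gripper_width: 0.0001
gripper_force: 0.0
```

Call:
apply_moves(targets=[{"dp": [0,0,-0.015],"yaw": 0},{"dp": [0,0,-0.035],"yaw": 0},{"dp": [0,0,-0.055],"yaw": 0},{"dp": [0,0,-0.075],"yaw": 0},{"dp": [0,0,-0.09],"yaw": 0},{"dp": [0,0,-0.098],"yaw": 0},{"dp": [0,0,-0.102],"yaw": 0},{"dp": [0,0,-0.102],"yaw": 0}])

```text
time_s: 12.73
tcp_pos: [0.5818, -0.2738, 0.0647]
eef_rot: [179.9, 0.0, -89.0]
contact_force: [0.1, -1.0, -0.1]
gripper_width: 0.0006
gripper_force: 0.0
```

Call:
apply_moves(targets=[{"dp": [0,0.003,0],"yaw": 0},{"dp": [0,0.006,0],"yaw": 0},{"dp": [0,0.009,0],"yaw": 0},{"dp": [0,0.012,0],"yaw": 0},{"dp": [0,0.015,0],"yaw": 0},{"dp": [0,0.018,0],"yaw": 0},{"dp": [0,0.021,0],"yaw": 0},{"dp": [0,0.024,0],"yaw": 0},{"dp": [0,0.027,0],"yaw": 0},{"dp": [0,0.03,0],"yaw": 0},{"dp": [0,0.03,0],"yaw": 0}])

```text
time_s: 13.65
tcp_pos: [0.5822, -0.2435, 0.0653]
eef_rot: [-180.0, 0.0, -89.0]
contact_force: [-0.7, -0.9, 0.3]
gripper_width: 0.0004
gripper_force: 0.3
```

Call:
apply_moves(targets=[{"dp": [0,0.003,0],"yaw": 0},{"dp": [0,0.006,0],"yaw": 0},{"dp": [0,0.009,0],"yaw": 0},{"dp": [0,0.012,0],"yaw": 0},{"dp": [0,0.015,0],"yaw": 0},{"dp": [0,0.017,0],"yaw": 0},{"dp": [0,0.018,0],"yaw": 0}])

```text
time_s: 14.23
tcp_pos: [0.5819, -0.2256, 0.0652]
eef_rot: [180.0, 0.0, -89.0]
contact_force: [0.3, -1.2, 1.9]
gripper_width: 0.0008
gripper_force: 0.7
```

Call:
apply_moves(targets=[{"dp": [0,0.001,0],"yaw": 0},{"dp": [0,0.002,0],"yaw": 0},{"dp": [0,0.003,0],"yaw": 0},{"dp": [0,0.003,0],"yaw": 0}])

```text
time_s: 14.57
tcp_pos: [0.5819, -0.2229, 0.0652]
eef_rot: [180.0, 0.0, -89.0]
contact_force: [-0.3, -0.2, -0.5]
gripper_width: 0.0005
gripper_force: 0.4
```

```bash
python3 - <<'E'
from h import *
s=cap('scene'); st=get_state(); print(st['tcp_pos'],st['contact_force'])
a=cv2.resize(s['image'][120:240,110:230],(600,600),interpolation=cv2.INTER_CUBIC)
cv2.imwrite('pics/p5.png',a[:,:,::-1])
E
```

```text
[ 0.58192026 -0.22292566  0.06517068] [ 0.37481058 -0.73205605  0.40792542]
```

View pics/p5.png

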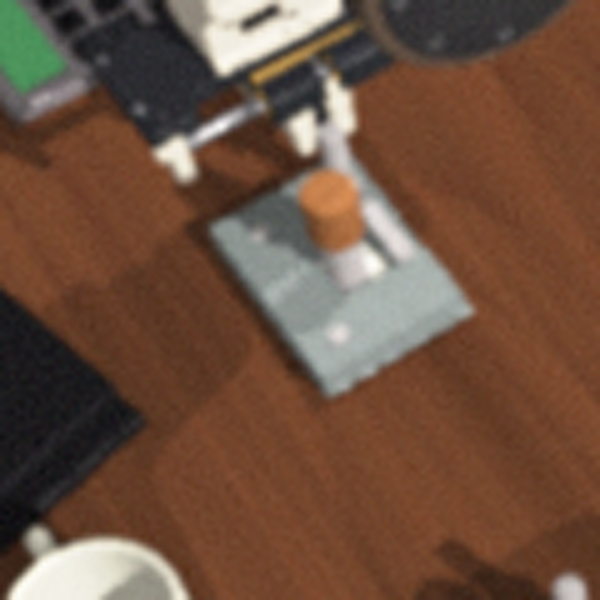

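The bar now crosses the slot, its free end at about (405,255); the knob at (338,140) is ahead of the fingers (335,105). No stop force yet, so I keep pushing.

Call:
apply_moves(targets=[{"dp": [0,0.001,0],"yaw": 0},{"dp": [0,0.002,0],"yaw": 0},{"dp": [0,0.002,0],"yaw": 0}])

```text
time_s: 14.87
tcp_pos: [0.5819, -0.2209, 0.0652]
eef_rot: [180.0, 0.0, -89.0]
contact_force: [0.3, -0.2, 0.8]
gripper_width: 0.0004
gripper_force: 0.5
```

Call:
apply_moves(targets=[{"dp": [0,0.001,0],"yaw": 0},{"dp": [0,0.0015,0],"yaw": 0},{"dp": [0,0.0015,0],"yaw": 0}])

```text
time_s: 15.12
tcp_pos: [0.5819, -0.2202, 0.0653]
eef_rot: [180.0, -0.1, -89.0]
contact_force: [0.6, -5.9, -0.4]
gripper_width: 0.0002
gripper_force: 2.8
```

Call:
apply_moves(targets=[{"dp": [0,0.001,0],"yaw": 0},{"dp": [0,0.0015,0],"yaw": 0},{"dp": [0,0.0015,0],"yaw": 0}])

```text
time_s: 15.37
tcp_pos: [0.582, -0.22, 0.0654]
eef_rot: [180.0, -0.1, -89.0]
contact_force: [0.6, -13.1, -2.1]
gripper_width: 0.0003
gripper_force: 6.2
```

The hard stop sits at the predicted shut position. Backing off, lifting away, then a final check.

Call:
apply_moves(targets=[{"dp": [0,-0.003,0],"yaw": 0},{"dp": [0,-0.01,0],"yaw": 0},{"dp": [0,-0.02,0],"yaw": 0},{"dp": [0,-0.025,0.01],"yaw": 0},{"dp": [0,-0.025,0.03],"yaw": 0},{"dp": [0,-0.025,0.06],"yaw": 0},{"dp": [0,-0.025,0.09],"yaw": 0},{"dp": [-0.02,-0.025,0.12],"yaw": 0},{"dp": [-0.05,-0.025,0.14],"yaw": 0},{"dp": [-0.08,-0.025,0.15],"yaw": 0},{"dp": [-0.11,-0.025,0.15],"yaw": 0},{"dp": [-0.13,-0.025,0.15],"yaw": 0},{"dp": [-0.13,-0.025,0.15],"yaw": 0}])

```text
time_s: 16.45
tcp_pos: [0.4485, -0.2431, 0.2168]
eef_rot: [-179.9, 0.0, -89.1]
contact_force: [-1.0, 0.6, 0.1]
gripper_width: 0.0005
gripper_force: 0.0
```

```bash
python3 - <<'E'
from h import *
s=cap('scene'); t=cap('top'); st=get_state(); print(st['time_s'],st['tcp_pos'],st['contact_force'])
a=cv2.resize(s['image'][120:240,110:230],(400,400),interpolation=cv2.INTER_CUBIC)
b=cv2.resize(t['image'][120:220,280:380],(400,400),interpolation=cv2.INTER_CUBIC)
cv2.imwrite('pics/p6.png',np.hstack([a,b])[:,:,::-1])
W=pts(s).reshape(-1,3)
k=W[(abs(W[:,0]-.583)<.03)&(abs(W[:,1]+.205)<.025)&(W[:,2]>.045)&(W[:,2]<.075)]; print('knob',k.min(0),k.max(0),len(k))
k=W[(abs(W[:,0]-.609)<.03)&(abs(W[:,1]+.154)<.03)&(W[:,2]>.06)&(W[:,2]<.1)]; print('handle',k.min(0),k.max(0),len(k))
E
```

```text
16.55 [ 0.45184972 -0.24337072  0.21666227] [ 0.12024885 -1.0238451   0.66381659]
knob [ 0.57550313 -0.20873965  0.04538547] [ 0.58810732 -0.19454081  0.06391091] 38
handle [ 0.59411886 -0.16546125  0.06054052] [ 0.62269844 -0.13626848  0.09265867] 161
```

View pics/p6.png

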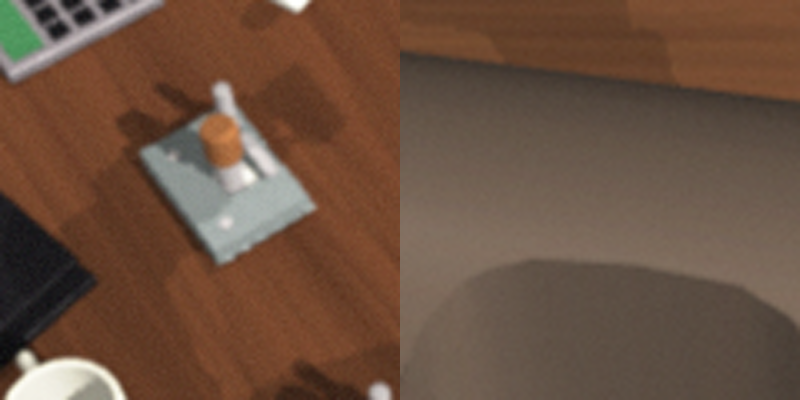

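The final view shows the stamp upright in the dock (220,140), with the keeper bar across the slot in front of it (bar end at 270,170). The measured knob (y ≈ -0.204) and handle (x ≈ 0.6085) match the shut and home positions, and the robot is clear.

```bash
python3 -c "
from plant import r
print(r.close_job())"
```

```text
the job is handed in; nothing more can be done
None
```

The loose round stamp stands upright and home in the empty dock with its foot under the plate, the keeper bar is pushed fully shut, and the job is handed in (about 16.6 s used).

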